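# Roll the clay roller into its V-rest

## Task

Put the clay roller away so that it cannot roll off the bench: gently push its side with the fingertips so that it rolls along the bench, up the low ramp of its wooden rest and drops into the V-groove, lying along the groove and sticking out beyond the rest at both ends. Do not grip it or lift it, and leave everything else on the bench where it stands. Finish with the robot clear of everything.

Things in the scene. Friction and masses are not known exactly. Their poses are not given: they have to be found in the camera images.
- roller: Light-wood clay roller without handles: a smooth lacquered cylinder 48 mm in diameter and 200 mm long, 0.2 to 0.35 kg, lying on the bench. Origin at its middle, on its axis, 24 mm above the bench at the start. Its x axis runs along its length, level; y and z turn as it rolls. It rolls straight ahead across its length, hard to steer, and coasts 1 to 3 cm if let go.
- rest: Dark-wood rest fixed to the bench, the roller's V-block: one low block 120 mm long (x) and 148 mm across (y) with a V-groove along its middle. Origin on the bench at its middle; x runs along the groove, y across, z up. Across y, on both sides alike: a ramp from bench level at |y| = 74 mm up to a crest 9 mm high at |y| = 14 mm, then a 28-degree flank down to the valley, 1.5 mm high, at y = 0.
- rest_seat (a point): The middle of the seat, 29 mm above the rest's origin: the seated roller's axis passes through it along the rest's x axis. Crossing a crest the roller's axis is 33 mm above the bench. It can be rolled in over either ramp. The roller starts 0.16 to 0.21 m away on either side (+y or -y), its middle within 15 mm of the rest's y axis, its length within 0.07 rad of the groove's direction.
- jar: Lidded glaze jar, 60 mm wide, 85 mm high, origin under its middle. Leave alone.
- cup: Terracotta cup, 72 mm wide, 80 mm high, origin under its middle. Leave alone.
- kiln_post: White ceramic kiln post, 38 x 38 x 75 mm, standing on the other side of the rest from the roller, origin under its middle. Leave alone.
- kiln_post2: Shorter white kiln post, 38 x 38 x 50 mm, standing, origin under its middle. Leave alone.
- brush: Brush lying at the left of the bench. Leave alone.
- spatula: Spatula lying at the right of the bench. Leave alone.
- rib: Small flat wooden shaping rib, 50 x 90 x 8 mm, lying flat, origin under its middle. Leave alone.
Mind the look-alikes: they are no part of the job. What is shaped like the roller but orange or yellow is not meant.

How it is judged:
By the outcome, as a careful person would: the job done as asked, in the order asked, and still so for the second after the job is handed in, with the robot touching nothing.
It also fails if it takes over 43 s, if anything falls off the work surface, if the arm or the gripper's body presses on something with over 40 N, if the wrist force passes 120 N, or if a joint passes its speed limit or range.

## Robot

A 7-joint arm with a two-finger parallel gripper is mounted at the origin on the work surface. World frame = base frame: x ahead of the robot, y to its left, z up, the work surface at z = 0. Lengths are in mm, angles in rad, forces in N, time in s.
With the tool pointing down it reaches from about 400 to 925 mm from the base axis. Payload 5.6 kg.
Tool frame: the origin (TCP) lies on the centre line of the jaws, within the pads' length; the fingertips stand 11 mm ahead of it and the grasp point (between the pads) lies 8 mm behind it; z points along the fingers, y is the line along which they close (so a half turn about z gives the same grasp; the last joint's range is limited). The gripper opens to 85 mm and grips with 20 to 120 N. Pads are 22 mm wide; open, the fingers measure 114 mm over their backs; the gripper's body (76 mm by 85 mm) begins 54 mm behind the grasp point. The pads swing forward as they close: fully open they stand 13 mm farther back than shut.
Start: joints at [1.27, 0.468, -0.012, 1.603, 0.006, 1.071, -0.056], TCP at [165.678, -628.537, 242.29] pointing down, gripper open.
Joint ranges: [-2.53, 2.53], [-0.31, 2.02], [-1.57, 1.55], [0.28, 2.44], [-1.29, 4.43], [0.15, 1.84], [-2.92, 2.92]. Speed limits (rad/s): [2.57, 2.57, 3.14, 3.14, 3.14, 3.14, 3.14].

## Interface

Orientations are given as a unit quaternion [x, y, z, w].
In Python, from bench import readout, imaging, job gives the robot as it stands.
- The arm moves only by the tool apply_moves, never from a script. Its argument "series" is a list of rows, each an object of numbers: "ax", "ay", "az": the turn, a rotation vector about the world's x, y, z in units of 5 degrees (1.0 is 5 degrees); "tx", "ty", "tz": the shift along the world's x, y, z in units of 30 mm (1.0 is 30 mm); "gripper": the opening in per cent of the stroke, from 0 (shut) to 100 (fully open). A call has 1 to 8 rows; each row shifts and turns the commanded pose from where the row before left it; what a row does not reach is not made up. A row lasts 1/12 s, in which the tool goes at most 41.7 mm and 7.16 degrees, less where a joint would pass 70% of its speed; a pose out of reach is approached as far as the arm can. A call is refused whole if a number of a shift passes 1 or a number of a turn 1, either way. A call with a gripper value outside its range is refused whole. The fingers move at their own pace and stop on an object; "newtons" is the grip in N (left out, the last holds). Time passes only in rows, so rows that do not move let the fingers close. It gives the time, the measured TCP pose, the force, the opening and the grip force at its end, in the units of the state.
- readout.get_obs(): the state, without advancing time (a new reading comes with each control period).
- imaging.capture(name): name is "side" or "top"; returns a dict with "frame" (480x640x3 uint8, red, green, blue), "depth" (480x640 float32, mm along the optical axis (not along the pixel's ray), 0 where there is no reading), "fx", "fy", "cx", "cy" (pixels), "T" (4x4, takes a point from camera to world coordinates). Camera axes: x right, y down, z forward; pixel columns grow to the right and rows downward; lengths in mm; the calibration is good to about 2 mm. A picture is of the moment at which its call begins.
- job.hand_in(): hands the job in; it is judged then, once.
The state is a dict: "time_s": time; "joint_positions": joint angles; "qvel": joint speeds; "joint_efforts": joint torques, N m; "tool_pos": TCP position; "tool_rot": TCP orientation; "ft_force": force on the tool from outside, world axes, zero at the start; "torque": the same for the moment, N m; "width": finger opening in mm; "grasp_force": force on a finger pad.
Only numpy, scipy, OpenCV 4.12 (cv2) and the standard library are available. Lean on these libraries where they do the work, as an engineer would, in place of code of your own. Each camera call takes 0.05 s, during which the arm holds its last target. There are 200 camera calls.

## Working session

There is one attempt and no reset: what is moved stays moved. The work goes in short steps, Python scripts to look and compute and a tool call to move; the robot and the scene stay as the last step left them, time stands still between calls to the robot, and variables do not carry over. Pictures are saved under pics/ and viewed, at most 10 in all, crops included, and the job is handed in when it is done.

Besides the shell and the picture viewer there is one more tool, called as name(argument=value, ...) on one line, values as JSON. apply_moves: Moves the arm, as the interface text tells. Its arguments: {"type":"object","properties":{"series":{"type":"array","items":{"type":"object","properties":{"ax":{"type":"number"},"ay":{"type":"number"},"az":{"type":"number"},"tx":{"type":"number"},"ty":{"type":"number"},"tz":{"type":"number"},"gripper":{"type":"number"}}}},"newtons":{"type":"number"}},"required":["series"]}

```bash
mkdir -p pics
cat > h.py <<'E'
import numpy as np, cv2
from bench import readout, imaging, job
def cap(n):
    c=imaging.capture(n); return c
def pts(c):
    d=c["depth"]; v,u=np.indices(d.shape)
    P=np.stack([(u-c["cx"])/c["fx"]*d,(v-c["cy"])/c["fy"]*d,d,np.ones_like(d)],-1)@np.array(c["T"]).T
    P[d==0]=np.nan
    return P[...,:3]
E
python3 - <<'E'
from h import *
o=readout.get_obs(); print(o)
for n in("top","side"):
    c=cap(n); cv2.imwrite(f"pics/{n}0.png",c["frame"][...,::-1]); np.savez(n+"0.npz",P=pts(c),f=c["frame"]); print(n,np.round(c["T"],3).tolist(),c["fx"],c["cx"],c["cy"])
E
```

```text
{'time_s': 0.0, 'joint_positions': array([ 1.26995786,  0.46839393, -0.01162176,  1.60363434,  0.00596655,
        1.07138   , -0.05630881]), 'qvel': array([ 1.32408498e-04, -7.46715930e-04,  2.10405111e-04, -5.89018419e-04,
       -1.52086989e-03, -9.97398411e-04, -6.85617348e-05]), 'joint_efforts': array([ 1.51116317e-03, -5.32374501e+01,  2.24675448e-02, -2.51294106e+01,
        1.14956274e-02,  7.87328667e-03, -6.58636196e-06]), 'tool_pos': array([ 165.56126738, -628.00322295,  241.32299477]), 'tool_rot': array([ 9.91705644e-01,  1.28526737e-01, -1.57135112e-04, -8.76486692e-04]), 'ft_force': array([ 0.42796804,  0.52697903, -0.05859051]), 'torque': array([-0.0013032 , -0.04118577,  0.00174558]), 'grasp_force': 0.0, 'width': 85.17127712473007}
top [[0.029, -0.993, 0.118, 415.571], [-1.0, -0.028, 0.004, -10.707], [-0.001, -0.119, -0.993, 1107.987], [0.0, 0.0, 0.0, 1.0]] 479.00378273167485 319.13511270161325 229.92845148756084
side [[-0.775, -0.427, 0.466, 81.777], [-0.632, 0.507, -0.586, 601.204], [0.014, -0.748, -0.663, 725.64], [0.0, 0.0, 0.0, 1.0]] 473.0927557845755 313.9629735081703 251.03381175891354
```

View pics/top0.png

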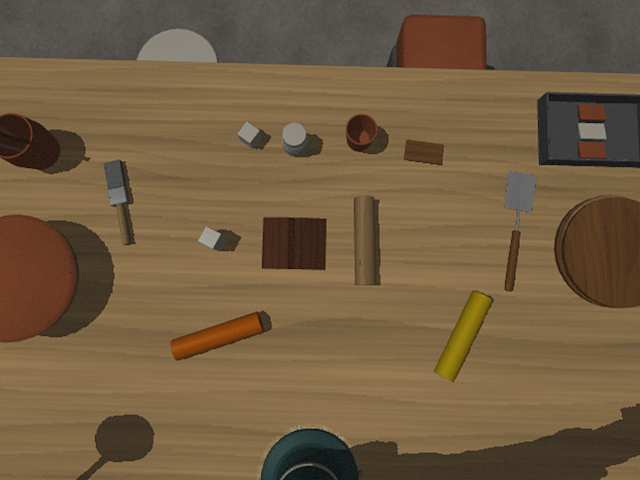

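View pics/side0.png

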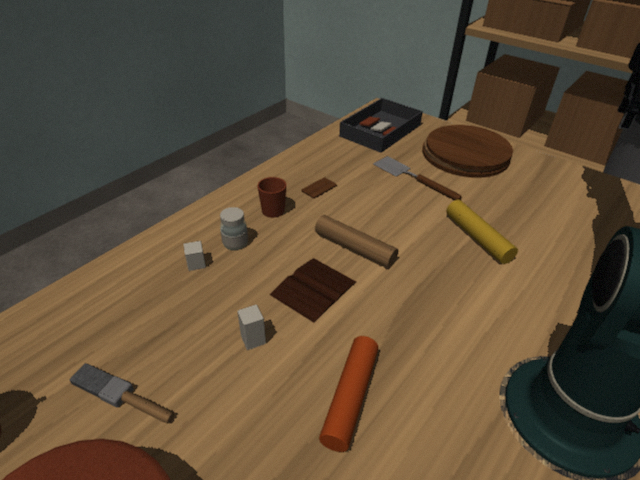

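Top view: the tan roller is at about (367,240), the dark rest at (294,243), and a kiln post beyond it at (209,238). Orange and yellow look-alikes are at (217,335) and (464,335). Next I measure the rest and the roller.

```bash
cat > m.py <<'E'
from h import *
def roller(P,x0=330,x1=400):
    # top-view roller: raised points in a window, fit by min-area rectangle and top line
    S=P[180:305,x0:x1].reshape(-1,3); S=S[np.isfinite(S[:,2])]
    S=S[(S[:,2]>16)&(S[:,2]<75)]
    r=cv2.minAreaRect(S[:,:2].astype(np.float32)); b=cv2.boxPoints(r)
    t=S[S[:,2]>np.percentile(S[:,2],97)-3]
    m=t[:,:2].mean(0); w=np.linalg.svd(t[:,:2]-m,full_matrices=False)[2][0]
    print("roller rect",r,"ztop",np.percentile(S[:,2],98),"ridge",m,"ang",np.degrees(np.arctan2(w[1],w[0])))
    print(np.round(b).tolist())
E
python3 - <<'E'
from m import *
z=np.load("top0.npz");P=z["P"];f=z["f"]
roller(P)
k=np.zeros(f.shape[:2],np.uint8); k[205:285,250:340]=((f.max(-1)<85)[205:285,250:340])*255
k=cv2.morphologyEx(k,cv2.MORPH_OPEN,np.ones((3,3)))
c=max(cv2.findContours(k,0,2)[0],key=cv2.contourArea)
M=np.zeros_like(k);cv2.drawContours(M,[c],0,1,-1)
S=P[M>0];S=S[np.isfinite(S[:,2])];r=cv2.minAreaRect(S[:,:2].astype(np.float32));print("rest",r,np.round(cv2.boxPoints(r)).tolist(),np.percentile(S[:,2],[2,50,98]))
c0=np.array(r[0])
# groove valley: height vs world y
for y in range(-60,80,0+6)if 0 else range(int(c0[1])-84,int(c0[1])+85,6):
    q=P[215:275,255:335].reshape(-1,3);q=q[(abs(q[:,0]-c0[0])<50)&(abs(q[:,1]-y)<3)];print(y,round(float(np.nanmedian(q[:,2])),1),end=' | ')
s=P[225:255,190:240].reshape(-1,3);s=s[s[:,2]>60];print("\npost",np.nanmin(s,0),np.nanmax(s,0))
b=P[300:310,330:350].reshape(-1,3);print("bench z",np.nanmedian(b,0))
E
```

```text
roller rect ((524.76953125, -109.76332092285156), (199.38259887695312, 47.18864440917969), 2.2038650512695312) ztop 51.15376860618109 ridge [ 523.43189195 -109.60776433] ang -177.61917766465297
[[424.0, -90.0], [426.0, -137.0], [625.0, -130.0], [623.0, -82.0]]
rest ((515.0490112304688, 52.358612060546875), (118.20932006835938, 146.5662078857422), 0.7050945162773132) [[455.0, 125.0], [457.0, -22.0], [575.0, -20.0], [573.0, 126.0]] [-1.51761079  5.19863904 11.2864176 ]
-32 0.4 | -26 0.8 | -20 1.1 | -14 1.2 | -8 3.5 | -2 3.7 | 4 4.3 | 10 5.6 | 16 6.2 | 22 7.2 | 28 7.9 | 34 8.9 | 40 8.3 | 46 4.8 | 52 2.9 | 58 5.6 | 64 8.8 | 70 8.8 | 76 7.7 | 82 6.9 | 88 5.9 | 94 5.4 | 100 4.3 | 106 3.3 | 112 2.5 | 118 1.7 | 124 0.4 | 130 0.9 | 136 -0.1 | 
post [493.21352263 206.50586081  60.7822508 ] [540.69397029 255.68988107  81.11087233]
bench z [ 3.76882098e+02 -5.81679327e+01  2.65487098e-01]
```

The measurements agree with the given sizes. The roller axis is at y≈-109.6, x≈524, angle 2.3°. The rest is at (515, 52.3), angle 0.7°, with the valley at y≈52. The kiln post is clear at y>206. I will push toward +y with both open fingers lined up with the groove.

apply_moves(series=[{"tx":0.74,"ty":0.92,"az":0.95,"gripper":100},{"tx":0.74,"ty":0.92,"az":0.95},{"tx":0.74,"ty":0.92,"az":0.95},{"tx":0.74,"ty":0.92,"az":0.95},{"tx":0.74,"ty":0.92,"az":0.95},{"tx":0.74,"ty":0.92,"az":0.95},{"tx":0.74,"ty":0.92,"az":0.95},{"tx":0.74,"ty":0.92,"az":0.95}])

```text
invalid input at $.series[0]: expected keys ax, ay, az, tx, ty, tz, gripper
```

apply_moves(series=[{"tx":0.74,"ty":0.92,"az":0.95},{"tx":0.74,"ty":0.92,"az":0.95},{"tx":0.74,"ty":0.92,"az":0.95},{"tx":0.74,"ty":0.92,"az":0.95},{"tx":0.74,"ty":0.92,"az":0.95},{"tx":0.74,"ty":0.9,"az":0.95},{"tx":0.74,"ty":0.9,"az":0.95},{"tx":0,"ty":0}])

```text
invalid input at $.series[0]: expected keys ax, ay, az, tx, ty, tz, gripper
```

apply_moves(series=[{"tx":0.74,"ty":0.92,"tz":0,"ax":0,"ay":0,"az":0.95,"gripper":100},{"tx":0.74,"ty":0.92,"tz":0,"ax":0,"ay":0,"az":0.95,"gripper":100},{"tx":0.74,"ty":0.92,"tz":0,"ax":0,"ay":0,"az":0.95,"gripper":100},{"tx":0.74,"ty":0.92,"tz":0,"ax":0,"ay":0,"az":0.95,"gripper":100},{"tx":0.74,"ty":0.92,"tz":0,"ax":0,"ay":0,"az":0.95,"gripper":100},{"tx":0.74,"ty":0.92,"tz":0,"ax":0,"ay":0,"az":0.95,"gripper":100},{"tx":0.74,"ty":0.92,"tz":0,"ax":0,"ay":0,"az":0.95,"gripper":100},{"tx":0.74,"ty":0.92,"tz":0,"ax":0,"ay":0,"az":0.95,"gripper":100}])

```text
time_s: 0.77
tool_pos: [343.9, -406.1, 242.1]
tool_rot: [0.895, 0.446, -0.0, -0.0]
ft_force: [0.6, -0.6, 0.1]
width: 85.2
grasp_force: 0.0
```

apply_moves(series=[{"tx":0.74,"ty":0.92,"tz":0,"ax":0,"ay":0,"az":0.94,"gripper":100},{"tx":0.74,"ty":0.92,"tz":0,"ax":0,"ay":0,"az":0.94,"gripper":100},{"tx":0.74,"ty":0.92,"tz":-0.4,"ax":0,"ay":0,"az":0.94,"gripper":100},{"tx":0.74,"ty":0.92,"tz":-0.6,"ax":0,"ay":0,"az":0.94,"gripper":100},{"tx":0.74,"ty":0.92,"tz":-0.6,"ax":0,"ay":0,"az":0.94,"gripper":100},{"tx":0.74,"ty":0.92,"tz":-0.6,"ax":0,"ay":0,"az":0.94,"gripper":100},{"tx":0.74,"ty":0.92,"tz":-0.6,"ax":0,"ay":0,"az":0.94,"gripper":100},{"tx":0.74,"ty":0.9,"tz":-0.6,"ax":0,"ay":0,"az":0.94,"gripper":100}])

```text
time_s: 1.43
tool_pos: [521.4, -186.1, 139.3]
tool_rot: [0.704, 0.711, -0.0, -0.0]
ft_force: [-0.5, -0.5, 0.4]
width: 85.4
grasp_force: 0.0
```

apply_moves(series=[{"tx":0,"ty":0,"tz":-0.8,"ax":0,"ay":0,"az":0,"gripper":100},{"tx":0,"ty":0,"tz":-0.8,"ax":0,"ay":0,"az":0,"gripper":100},{"tx":0,"ty":0,"tz":0,"ax":0,"ay":0,"az":0,"gripper":100},{"tx":0,"ty":0,"tz":0,"ax":0,"ay":0,"az":0,"gripper":100}])

```text
time_s: 1.77
tool_pos: [519.8, -187.2, 91.2]
tool_rot: [0.705, 0.709, -0.001, -0.002]
ft_force: [0.8, 0.1, 0.1]
width: 85.4
grasp_force: 0.0
```

Run:
```python
from h import *
o=readout.get_obs(); p=o["tool_pos"];print(p,o["tool_rot"],o["joint_positions"])
c=cap("side");P=pts(c);cv2.imwrite("pics/side1.png",c["frame"][...,::-1])
for s in(-1,1):
    m=(abs(P[...,0]-p[0]-s*50)<14)&(abs(P[...,1]-p[1])<16)&(P[...,2]<200)&(P[...,2]>25)
    if m.any(): q=P[m];print(s,len(q),np.percentile(q,[1,50,99],axis=0).round(1).tolist())
```

```text
[ 519.81752496 -187.23254999   91.20710373] [ 7.04813695e-01  7.09390399e-01 -6.97946857e-04 -1.55888891e-03] [ 0.60987098  0.55621205 -0.41241853  1.92614209  0.32328968  0.72751561
  0.01467093]
-1 405 [[456.1, -198.7, 98.0], [471.5, -178.4, 149.5], [483.5, -172.0, 198.0]]
1 331 [[556.8, -196.1, 94.8], [571.9, -179.1, 146.0], [583.6, -172.1, 197.2]]
```

View pics/side1.png

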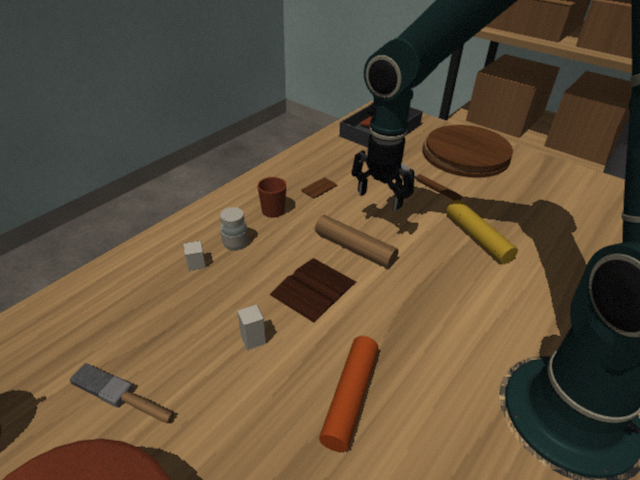

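Side view: the gripper is behind the roller at (385,180), straddling evenly and clear of everything. The open fingertips sit about 2 mm above the TCP, so I lower to TCP z≈17 and approach.

apply_moves(series=[{"tx":0,"ty":0,"tz":-0.8,"ax":0,"ay":0,"az":0,"gripper":100},{"tx":0,"ty":0,"tz":-0.8,"ax":0,"ay":0,"az":0,"gripper":100},{"tx":0,"ty":0,"tz":-0.6,"ax":0,"ay":0,"az":0,"gripper":100},{"tx":0,"ty":0.2,"tz":-0.25,"ax":0,"ay":0,"az":0.06,"gripper":100},{"tx":0,"ty":0.3,"tz":0,"ax":0,"ay":0,"az":0,"gripper":100},{"tx":0,"ty":0.3,"tz":0,"ax":0,"ay":0,"az":0,"gripper":100},{"tx":0,"ty":0.2,"tz":0,"ax":0,"ay":0,"az":0,"gripper":100},{"tx":0,"ty":0.1,"tz":0,"ax":0,"ay":0,"az":0,"gripper":100}])

```text
time_s: 2.48
tool_pos: [522.1, -152.8, 20.4]
tool_rot: [0.702, 0.712, 0.001, 0.001]
ft_force: [1.4, 0.9, -0.4]
width: 85.5
grasp_force: 0.0
```

apply_moves(series=[{"tx":0,"ty":0.08,"tz":0,"ax":0,"ay":0,"az":0,"gripper":100},{"tx":0,"ty":0.08,"tz":0,"ax":0,"ay":0,"az":0,"gripper":100},{"tx":0,"ty":0.08,"tz":0,"ax":0,"ay":0,"az":0,"gripper":100},{"tx":0,"ty":0.08,"tz":0,"ax":0,"ay":0,"az":0,"gripper":100},{"tx":0,"ty":0.08,"tz":0,"ax":0,"ay":0,"az":0,"gripper":100},{"tx":0,"ty":0.08,"tz":0,"ax":0,"ay":0,"az":0,"gripper":100},{"tx":0,"ty":0.08,"tz":0,"ax":0,"ay":0,"az":0,"gripper":100},{"tx":0,"ty":0.08,"tz":0,"ax":0,"ay":0,"az":0,"gripper":100}])

```text
time_s: 3.15
tool_pos: [520.9, -135.1, 18.7]
tool_rot: [0.703, 0.711, -0.0, -0.0]
ft_force: [0.3, -0.5, 0.5]
width: 85.2
grasp_force: 0.0
```

Run:
```python
from h import *
o=readout.get_obs(); print(o["tool_pos"],o["tool_rot"],o["ft_force"])
c=cap("side");np.savez("s2.npz",P=pts(c),f=c["frame"]);cv2.imwrite("pics/side2.png",cv2.resize(c["frame"][120:320,230:480],(750,600))[...,::-1])
```

```text
[ 520.85483924 -135.13479823   18.73666665] [ 7.03016922e-01  7.11173120e-01 -4.82771061e-06 -2.20438507e-05] [ 0.28091756 -0.53396491  0.46033101]
```

View pics/side2.png

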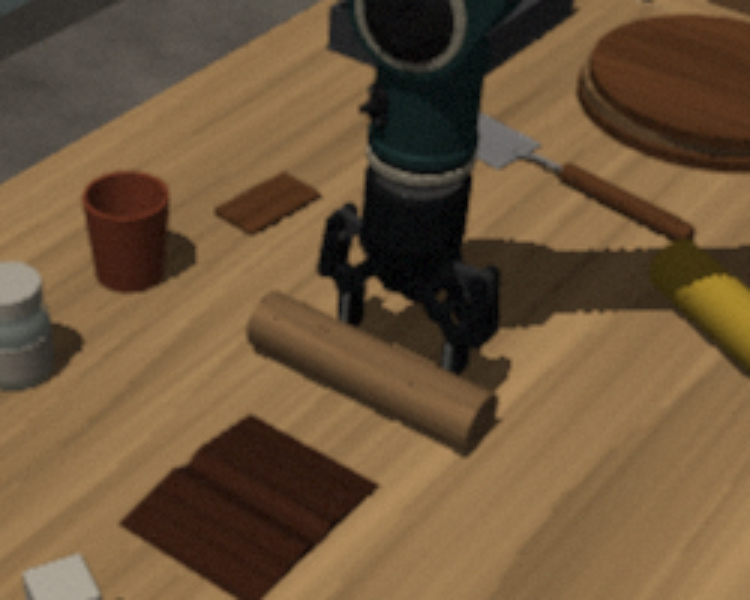

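The crop shows both fingertips behind the roller at (350,310) and (455,360), evenly in contact. Pushing on gently.

apply_moves(series=[{"tx":0,"ty":0.1,"tz":0,"ax":0,"ay":0,"az":0,"gripper":100},{"tx":0,"ty":0.1,"tz":0,"ax":0,"ay":0,"az":0,"gripper":100},{"tx":0,"ty":0.1,"tz":0,"ax":0,"ay":0,"az":0,"gripper":100},{"tx":0,"ty":0.1,"tz":0,"ax":0,"ay":0,"az":0,"gripper":100},{"tx":0,"ty":0.1,"tz":0,"ax":0,"ay":0,"az":0,"gripper":100},{"tx":0,"ty":0.1,"tz":0,"ax":0,"ay":0,"az":0,"gripper":100},{"tx":0,"ty":0.1,"tz":0,"ax":0,"ay":0,"az":0,"gripper":100},{"tx":0,"ty":0.1,"tz":0,"ax":0,"ay":0,"az":0,"gripper":100}])

```text
time_s: 3.87
tool_pos: [520.9, -111.0, 18.8]
tool_rot: [0.703, 0.711, -0.0, 0.0]
ft_force: [0.2, 0.5, -0.1]
width: 85.7
grasp_force: 0.1
```

apply_moves(series=[{"tx":0,"ty":0.1,"tz":0,"ax":0,"ay":0,"az":0,"gripper":100},{"tx":0,"ty":0.1,"tz":0,"ax":0,"ay":0,"az":0,"gripper":100},{"tx":0,"ty":0.1,"tz":0,"ax":0,"ay":0,"az":0,"gripper":100},{"tx":0,"ty":0.1,"tz":0,"ax":0,"ay":0,"az":0,"gripper":100},{"tx":0,"ty":0.1,"tz":0,"ax":0,"ay":0,"az":0,"gripper":100},{"tx":0,"ty":0.1,"tz":0,"ax":0,"ay":0,"az":0,"gripper":100},{"tx":0,"ty":0.1,"tz":0,"ax":0,"ay":0,"az":0,"gripper":100},{"tx":0,"ty":0.1,"tz":0,"ax":0,"ay":0,"az":0,"gripper":100}])

```text
time_s: 4.53
tool_pos: [520.9, -87.0, 18.8]
tool_rot: [0.703, 0.711, 0.0, 0.0]
ft_force: [0.2, -0.1, 0.0]
width: 85.4
grasp_force: 0.1
```

apply_moves(series=[{"tx":0,"ty":0.1,"tz":0,"ax":0,"ay":0,"az":0,"gripper":100},{"tx":0,"ty":0.1,"tz":0,"ax":0,"ay":0,"az":0,"gripper":100},{"tx":0,"ty":0.1,"tz":0,"ax":0,"ay":0,"az":0,"gripper":100},{"tx":0,"ty":0.1,"tz":0,"ax":0,"ay":0,"az":0,"gripper":100},{"tx":0,"ty":0.1,"tz":0,"ax":0,"ay":0,"az":0,"gripper":100},{"tx":0,"ty":0.1,"tz":0,"ax":0,"ay":0,"az":0,"gripper":100},{"tx":0,"ty":0.1,"tz":0,"ax":0,"ay":0,"az":0,"gripper":100},{"tx":0,"ty":0.1,"tz":0,"ax":0,"ay":0,"az":0,"gripper":100}])

```text
time_s: 5.2
tool_pos: [520.9, -63.1, 18.8]
tool_rot: [0.703, 0.711, -0.0, 0.0]
ft_force: [0.1, 0.1, -0.4]
width: 85.0
grasp_force: 0.1
```

Run:
```python
from h import *
o=readout.get_obs(); print(o["tool_pos"],o["tool_rot"],o["ft_force"])
c=cap("side");cv2.imwrite("pics/side3.png",cv2.resize(c["frame"][120:340,220:470],(682,600))[...,::-1])
```

```text
[520.85819656 -63.05334193  18.79452546] [ 7.02983783e-01  7.11205877e-01 -1.95144105e-05  2.26487181e-05] [ 0.13210645  0.09726732 -0.3817404 ]
```

View pics/side3.png

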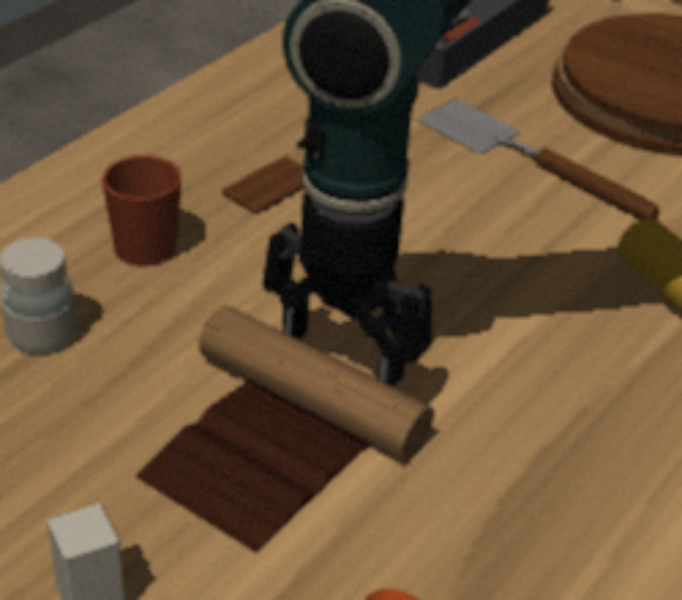

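The roller is square to the groove at the foot of the ramp. Pushing up now, raising the tips slightly.

apply_moves(series=[{"tx":0,"ty":0.1,"tz":0.01,"ax":0,"ay":0,"az":0,"gripper":100},{"tx":0,"ty":0.1,"tz":0.01,"ax":0,"ay":0,"az":0,"gripper":100},{"tx":0,"ty":0.1,"tz":0.01,"ax":0,"ay":0,"az":0,"gripper":100},{"tx":0,"ty":0.1,"tz":0.01,"ax":0,"ay":0,"az":0,"gripper":100},{"tx":0,"ty":0.1,"tz":0.01,"ax":0,"ay":0,"az":0,"gripper":100},{"tx":0,"ty":0.1,"tz":0.01,"ax":0,"ay":0,"az":0,"gripper":100},{"tx":0,"ty":0.1,"tz":0.01,"ax":0,"ay":0,"az":0,"gripper":100},{"tx":0,"ty":0.1,"tz":0.01,"ax":0,"ay":0,"az":0,"gripper":100}])

```text
time_s: 5.92
tool_pos: [520.9, -39.1, 21.2]
tool_rot: [0.703, 0.711, -0.0, 0.0]
ft_force: [-0.2, -2.1, 2.3]
width: 85.0
grasp_force: 0.8
```

apply_moves(series=[{"tx":0,"ty":0.1,"tz":0,"ax":0,"ay":0,"az":0,"gripper":100},{"tx":0,"ty":0.1,"tz":0,"ax":0,"ay":0,"az":0,"gripper":100},{"tx":0,"ty":0.1,"tz":0,"ax":0,"ay":0,"az":0,"gripper":100},{"tx":0,"ty":0.1,"tz":0,"ax":0,"ay":0,"az":0,"gripper":100},{"tx":0,"ty":0.1,"tz":0,"ax":0,"ay":0,"az":0,"gripper":100},{"tx":0,"ty":0.1,"tz":0,"ax":0,"ay":0,"az":0,"gripper":100},{"tx":0,"ty":0.1,"tz":0,"ax":0,"ay":0,"az":0,"gripper":100},{"tx":0,"ty":0.1,"tz":0,"ax":0,"ay":0,"az":0,"gripper":100}])

```text
time_s: 6.58
tool_pos: [520.8, -15.0, 21.2]
tool_rot: [0.703, 0.711, -0.0, 0.0]
ft_force: [-0.1, -1.2, 0.5]
width: 85.3
grasp_force: 0.8
```

apply_moves(series=[{"tx":0,"ty":0.07,"tz":0,"ax":0,"ay":0,"az":0,"gripper":100},{"tx":0,"ty":0.07,"tz":0,"ax":0,"ay":0,"az":0,"gripper":100},{"tx":0,"ty":0.07,"tz":0,"ax":0,"ay":0,"az":0,"gripper":100},{"tx":0,"ty":0.07,"tz":0,"ax":0,"ay":0,"az":0,"gripper":100},{"tx":0,"ty":0.07,"tz":0,"ax":0,"ay":0,"az":0,"gripper":100},{"tx":0,"ty":0.07,"tz":0,"ax":0,"ay":0,"az":0,"gripper":100},{"tx":0,"ty":0.07,"tz":0,"ax":0,"ay":0,"az":0,"gripper":100},{"tx":0,"ty":0.07,"tz":0,"ax":0,"ay":0,"az":0,"gripper":100}])

```text
time_s: 7.25
tool_pos: [520.8, 1.8, 21.2]
tool_rot: [0.703, 0.711, 0.0, -0.0]
ft_force: [-0.2, -0.6, -0.2]
width: 85.7
grasp_force: 0.3
```

Run:
```python
from h import *
o=readout.get_obs(); print(o["tool_pos"],o["tool_rot"],o["ft_force"])
c=cap("side");cv2.imwrite("pics/side4.png",cv2.resize(c["frame"][140:360,220:470],(682,600))[...,::-1])
```

```text
[520.84870499   1.78014227  21.18223213] [ 7.02977765e-01  7.11211823e-01  5.77748095e-05 -3.90959686e-05] [-0.16039988 -0.55096981 -0.19069703]
```

View pics/side4.png

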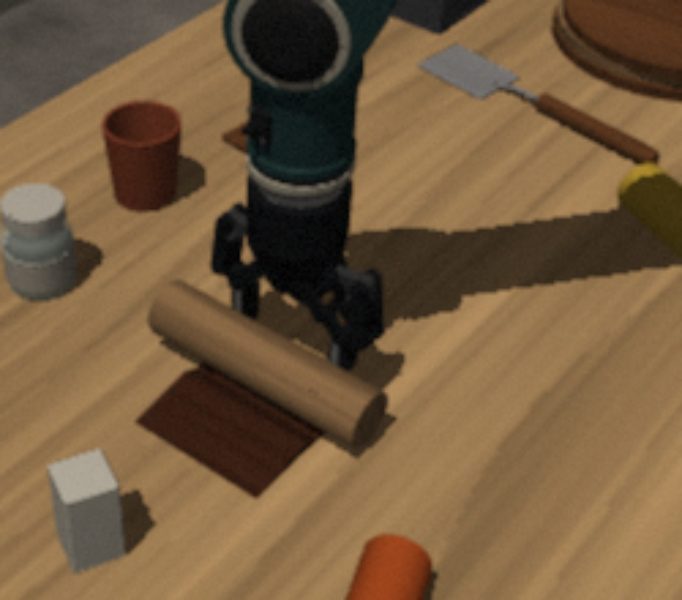

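The roller is on the near crest, with the groove just in front of it. A few more slow millimetres should drop it in.

apply_moves(series=[{"tx":0,"ty":0.05,"tz":0,"ax":0,"ay":0,"az":0,"gripper":100},{"tx":0,"ty":0.05,"tz":0,"ax":0,"ay":0,"az":0,"gripper":100},{"tx":0,"ty":0.05,"tz":0,"ax":0,"ay":0,"az":0,"gripper":100},{"tx":0,"ty":0.05,"tz":0,"ax":0,"ay":0,"az":0,"gripper":100},{"tx":0,"ty":0.05,"tz":0,"ax":0,"ay":0,"az":0,"gripper":100},{"tx":0,"ty":0.05,"tz":0,"ax":0,"ay":0,"az":0,"gripper":100},{"tx":0,"ty":0,"tz":0,"ax":0,"ay":0,"az":0,"gripper":100},{"tx":0,"ty":0,"tz":0,"ax":0,"ay":0,"az":0,"gripper":100}])

```text
time_s: 7.97
tool_pos: [520.9, 10.6, 21.2]
tool_rot: [0.703, 0.711, -0.0, 0.0]
ft_force: [0.0, 0.1, 0.2]
width: 85.4
grasp_force: 0.0
```

Run:
```python
from h import *
o=readout.get_obs(); print(o["tool_pos"],o["ft_force"])
P=pts(cap("side"));m=(P[...,0]>425)&(P[...,0]<455)&(P[...,1]>0)&(P[...,1]<120)&(P[...,2]>12)&(P[...,2]<75)
q=P[m];print(len(q),np.percentile(q,[1,50,99],axis=0).round(1).tolist())
print("top ridge y",q[q[:,2]>np.percentile(q[:,2],96)-1.5].mean(0))
```

```text
[520.87243443  10.55110942  21.18304752] [0.00338037 0.06540329 0.23163489]
347 [[425.6, 4.9, 17.5], [440.5, 66.6, 46.4], [454.9, 77.7, 74.5]]
top ridge y [449.81608276  13.08977132  72.55893559]
```

There is no contact force any more and the roller's front edge is at y≈77, so its axis is at ≈53: it has dropped in. Backing away and up.

apply_moves(series=[{"tx":0,"ty":-0.3,"tz":0.05,"ax":0,"ay":0,"az":0,"gripper":100},{"tx":0,"ty":-0.6,"tz":0.2,"ax":0,"ay":0,"az":0,"gripper":100},{"tx":0,"ty":-0.8,"tz":0.5,"ax":0,"ay":0,"az":0,"gripper":100},{"tx":0,"ty":-0.8,"tz":0.8,"ax":0,"ay":0,"az":0,"gripper":100},{"tx":0,"ty":-0.8,"tz":0.8,"ax":0,"ay":0,"az":0,"gripper":100},{"tx":0,"ty":-0.8,"tz":0.8,"ax":0,"ay":0,"az":0,"gripper":100},{"tx":0,"ty":-0.8,"tz":0.8,"ax":0,"ay":0,"az":0,"gripper":100},{"tx":0,"ty":-0.8,"tz":0.8,"ax":0,"ay":0,"az":0,"gripper":100}])

```text
time_s: 8.68
tool_pos: [520.2, -162.7, 165.0]
tool_rot: [0.703, 0.711, -0.0, 0.0]
ft_force: [0.2, -0.2, -0.9]
width: 85.5
grasp_force: 0.0
```

apply_moves(series=[{"tx":0,"ty":-0.8,"tz":0.8,"ax":0,"ay":0,"az":0,"gripper":100},{"tx":0,"ty":-0.8,"tz":0,"ax":0,"ay":0,"az":0,"gripper":100},{"tx":0,"ty":-0.8,"tz":0,"ax":0,"ay":0,"az":0,"gripper":100},{"tx":0,"ty":-0.8,"tz":0,"ax":0,"ay":0,"az":0,"gripper":100},{"tx":0,"ty":-0.5,"tz":0,"ax":0,"ay":0,"az":0,"gripper":100},{"tx":0,"ty":0,"tz":0,"ax":0,"ay":0,"az":0,"gripper":100},{"tx":0,"ty":0,"tz":0,"ax":0,"ay":0,"az":0,"gripper":100},{"tx":0,"ty":0,"tz":0,"ax":0,"ay":0,"az":0,"gripper":100}])

```text
time_s: 9.35
tool_pos: [520.9, -270.1, 187.5]
tool_rot: [0.702, 0.712, 0.0, -0.001]
ft_force: [-0.0, 0.1, 0.6]
width: 85.7
grasp_force: 0.0
```

Run:
```python
from m import *
c=cap("top");cv2.imwrite("pics/top5.png",c["frame"][...,::-1]);roller(pts(c),255,335)
```

```text
roller rect ((520.62939453125, 51.40107727050781), (199.9316864013672, 47.95804214477539), 0.44657865166664124) ztop 55.70675598890801 ridge [518.41611891  51.28792444] ang -179.52889921443884
[[420.0, 75.0], [421.0, 27.0], [621.0, 28.0], [620.0, 76.0]]
```

View pics/top5.png

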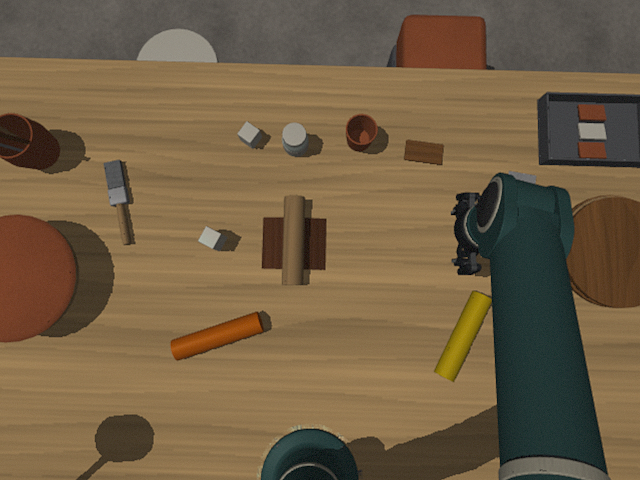

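The roller sits in the groove at (294,240), with its axis at (520, 51.4) and angle 0.45°, and it sticks out at both ends. Nothing else has moved and the robot is clear.

```bash
python3 -c "from bench import job; print(job.hand_in())"
```

```text
the job is handed in; nothing more can be done
None
```

The roller is lying in the V-groove and sticks out beyond the rest at both ends; nothing else visibly moved, the robot is clear, and the job was handed in at about 9.4 s (verdict not shown).

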